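# Butt two heat-sink lengths together in the bonding jig and clamp them

### The job

In the bonding jig one black heat sink is already held by its toggle clamp; the other one lies loose beside it. Slide the loose one square against the long fence and along it until its end butts flush against the end of the held one with no gap, then press the red handle of the open clamp all the way down to lock it there. Do not shift the held heat sink or open its clamp, and leave the bottle, screwdriver, tape roll and blue bin where they are.

Things in the scene. Friction and masses are not known exactly. Their poses are not given: they have to be found in the camera images.
- jig: Bonding jig bolted to the bench: aluminium plate 345 mm long (jig y -200 to +145), 215 mm wide (jig x -85 to +130), 15 mm thick; the heat sinks slide on its top. Origin at bench height under the place of the joint, on the heat sinks' common centre line. x points to the fence, y to the steel end stop (face at y = +110 mm). The loose heat sink is home with its centre at jig x 0, y -55 mm, its yaw as the jig's.
- fence (a point): Mid-length of the fence's face, at its foot on the plate (jig x +40, y -35, z 15 mm): a fixed steel bar along jig y, from jig y -195 to +125 mm, 18 mm tall, 12 mm thick, its face looking to jig -x. Axes as the jig's.
- front_pivot (a point): Pivot of the open clamp's handle (jig x 95, y -55, z 58 mm); axes as the jig's, the handle turns about y. The clamp stands behind the fence on a base at jig x 60 to 112 mm, 50 mm wide. Its steel bar, 90 mm long, 16 mm wide, pivots at jig x 75, z 60 mm; open it stands about upright, its top 150 mm above the bench, and swings down over the fence to press its rubber tip on the heat sink's middle.
- loose_sink_center (a point): Centre (half-way up, z = 27 mm on the jig) of the loose heat sink: black finned aluminium, 110 mm long (its y), 80 mm wide (its x), 24 mm tall, about 0.4 kg, flat on the jig plate. Fins and a flat middle land 24 mm wide run along its length; its four sides are flat, the full 24 mm tall. It starts away from fence and held heat sink, turned up to 0.25 rad from the jig's yaw.
- loose_face (a point): Centre of the loose heat sink's end face that must meet the held one (55 mm along its y from its centre, half-way up); axes as the heat sink's.
- fixed_sink_center (a point): Centre (half-way up) of the held heat sink, the same part as the loose one, already against the fence and the end stop under the closed rear clamp; axes parallel to the jig's.
- fixed_face (a point): Centre of the held heat sink's free end face, which the loose one must meet (55 mm along -y from its centre, half-way up); axes parallel to the jig's. When the two are butted, loose_face and fixed_face coincide.
- front_clamp (a joint): Angle (rad) of the open clamp's red handle about its pivot, which is its elevation above level: 0 = level, pointing to jig +x, clamp closed (hard stop); about 1.0 to 1.15 at the start = up, clamp open. It stays where it is left. Moving it takes about 4 N at the grip, a few N more at the very end, where the rubber tip meets the heat sink.
- front_grip (a point): Point inside the open clamp's red grip, 85 mm from the pivot along the handle and 5 mm to its upper side, on the grip's own centre line. The grip is a round bar 22 mm thick, its ends 26 and 123 mm from the pivot. x points along the handle to its free end, z to its upper side (the side to press on), y is jig y.
- rear_clamp (a joint): Angle (rad) of the other clamp's red handle, at 0 (closed) and to be left so. This clamp is the same, 110 mm further along jig y (at jig y +55 mm); its handle lies level out to jig x 218 mm, top 74 mm above the bench, its bar across the held heat sink with its spindle's top 78 mm above the bench.
- glue: White dosing bottle with a green tip, 48 mm across, 138 mm tall, standing on the bench; origin at the centre of its foot. To be left alone.
- driver: Screwdriver with a blue handle, 190 mm long, lying on the bench. To be left alone.
- tape: Yellow roll, 90 mm across, 19 mm tall, lying flat; origin at the centre of its underside. To be left alone.
- kit_bin: Blue open bin, 160 x 100 x 50 mm; origin at the centre of its underside. To be left alone.

How it is judged (in metres and radians):
On the way, in this order (a step that is already met when the one before it is completed fails the run):
1. the loose heat sink is slid square against the fence and its end is butted against the held one, the clamp over it still open (y of loose_face in the frame of fixed_face between -0.002 and 0.002 m and x of loose_face in the frame of fixed_face between -0.002 and 0.002 m and z of loose_face in the frame of fixed_face between -0.002 and 0.002 m and angle between the y axis of loose_face and the y axis of fixed_face, either way round below 0.02 rad and angle between loose_face's own z axis and vertical below 0.03 rad and value of joint front_clamp above 0.5 rad), for 0.2 s.
2. the open clamp's handle is pressed fully down (value of joint front_clamp below 0.06 rad), for 0.2 s.
At the end, for the whole second after the job is handed in: The loose heat sink's end face meets the held one's with less than 2 mm of gap, less than 2 mm of sideways or height offset and less than 0.02 rad out of square, flat on the jig; both clamp handles are fully down (under 0.06 rad) (y of loose_face in the frame of fixed_face between -0.002 and 0.002 m and x of loose_face in the frame of fixed_face between -0.002 and 0.002 m and z of loose_face in the frame of fixed_face between -0.002 and 0.002 m and angle between the y axis of loose_face and the y axis of fixed_face, either way round below 0.02 rad and angle between loose_face's own z axis and vertical below 0.03 rad and value of joint each of front_clamp, rear_clamp below 0.06 rad); the robot touches nothing.
It fails at once if the held heat sink is shifted by more than 4 mm (distance of fixed_sink_center from where it was at the start of the episode above 0.004 m).
It fails at once if the closed clamp is opened (value of joint rear_clamp above 0.15 rad).
It fails at once if a bystander is moved by more than 30 mm or the bottle is tipped (distance of any of glue, driver, tape, kit_bin from where it was at the start of the episode above 0.03 m or angle between glue's own z axis and vertical above 0.4 rad).
It also fails if it takes over 64 s, if anything falls off the work surface, if the arm or the gripper's body presses on something with over 40 N, if the wrist force passes 120 N, or if a joint passes its speed limit or range.

### The arm

A 6-joint arm with a two-finger parallel gripper is mounted at the origin on the work surface. World frame = base frame: x ahead of the robot, y to its left, z up, the work surface at z = 0. Lengths are in mm, angles in rad, forces in N, time in s.
With the tool pointing down it reaches from about 300 to 775 mm from the base axis. Payload 14.6 kg.
Tool frame: the origin (TCP) lies between the finger pads; the fingertips stand 19 mm ahead of it and the grasp point (between the pads) is the TCP; z points along the fingers, y is the line along which they close (so a half turn about z gives the same grasp; the last joint's range is limited). The gripper opens to 94 mm and grips with 3 to 60 N. Pads are 16 mm wide; open, the fingers measure 119 mm over their backs; the gripper's body (75 mm by 177 mm) begins 78 mm behind the grasp point.
Start: joints at [-1.391, 0.3, 1.521, -0, 1.321, -0.067], TCP at [134.36, -533.326, 224.446] pointing down, gripper open.
Joint ranges: [-3.03, 3.03], [-0.79, 2.21], [0.23, 2.52], [-1.04, 4.18], [0, 3.07], [-2.55, 2.55]. Speed limits (rad/s): [2.22, 2.22, 2.57, 3.14, 3.14, 3.14].

### API

Orientations are given as [roll, pitch, yaw] about the fixed x, y, z axes, in that order (R = Rz(yaw) Ry(pitch) Rx(roll)).
In Python, from cell import monitor, imaging, job, find_in, trace gives the robot as it stands. The module is installed in compiled form; this text tells all that it offers.
- The arm moves only by the tool arm_command, never from a script. Its argument "steps" is a list of rows, each a list of 5 numbers: the opening, from 0 (shut) to 1 (fully open), then the shift along the tool's x, y, z in mm, then the turn about the tool's z in degrees. In form: [[gripper, dx, dy, dz, turn], ...]. A call has 1 to 20 rows; each row is the pose to reach, as a shift and turn from the pose commanded when the call began, along the tool's axes at that moment; what a row does not reach only later rows make up. A row lasts 1/8 s, in which the tool goes at most 62.5 mm and 10.7 degrees, less where a joint would pass 70% of its speed; a pose out of reach is approached as far as the arm can. A call with a gripper value outside its range is refused whole. The fingers move at their own pace and stop on an object; "force" is the grip in N (left out, the last holds). Time passes only in rows, so rows that repeat a pose let the fingers close. It gives the time, the measured TCP pose, the force, the opening and the grip force at its end, in the units of the state.
- monitor.read_state(): the state, without advancing time (a new reading comes with each control period).
- imaging.camera(name): name is "scene" or "side" or "wrist"; returns a dict with "img" (384x512x3 uint8, red, green, blue), "mtx" (3x3 intrinsics, pixels), "view" (4x4, takes a point from world to camera coordinates). Camera axes: x right, y down, z forward; pixel columns grow to the right and rows downward; lengths in mm; the calibration is good to about 2 mm. The wrist camera is an equidistant fisheye: a pixel r from the principal point sees the ray r / f radians off the axis. A picture is of the moment at which its call begins. There is no depth.
- job.sign_off(): hands the job in; it is judged then, once.
Trained networks look in a picture, given as the dict that the camera call returned (one of the last four; its "shot" number tells which), for a name from the list of things; names that differ only in an ending like _2 or _b are one class to them, and where a whole thing is asked for, a point or a joint stands for the part that bears it (a point fixed in the world has none). Each returns a list of dicts, best first, with "p" (0 to 1); they miss things now and then, are a little off and sometimes report something else, mostly with a low value. They report only what shows in the picture. A call takes as long as a camera call.
- find_in(picture, target): "rect" ([centre column, centre row, width, height] in pixels, round what is visible of it).
- trace(picture, target): "region" (384x512 bool, what is visible of it) and "rect" ([centre column, centre row, width, height] in pixels, round what is visible of it).
The state is a dict: "clock": time; "joints": joint angles; "qd": joint speeds; "effort": joint torques, N m; "eef_pos": TCP position; "eef_rot": TCP orientation; "wrist_force": force on the tool from outside, world axes, zero at the start; "moment": the same for the moment, N m; "finger_gap": finger opening in mm; "finger_force": force on a finger pad.
Only numpy, scipy, OpenCV 4.12 (cv2) and the standard library are available. Lean on these libraries where they do the work, as an engineer would, in place of code of your own. Each camera call takes 0.05 s, during which the arm holds its last target. There are 200 camera calls.

## Working session

There is one attempt and no reset: what is moved stays moved. The work goes in short steps, Python scripts to look and compute and a tool call to move; the robot and the scene stay as the last step left them, time stands still between calls to the robot, and variables do not carry over. Pictures are saved under pics/ and viewed, at most 10 in all, crops included, and the job is handed in when it is done.

Besides the shell and the picture viewer there is one more tool, called after "Request:" by a JSON object that holds its "method" and its "body", one argument or row to a line. arm_command: Moves the arm, as the interface text tells. Its arguments: {"type":"object","properties":{"steps":{"type":"array","items":{"type":"array","items":{"type":"number"}}},"force":{"type":"number"}},"required":["steps"]}

```bash
mkdir -p pics; python3 - <<'E'
from cell import monitor, imaging, job, find_in, trace
import cv2,numpy as np,pickle
print(monitor.read_state())
for n in ["scene","side"]:
    c=imaging.camera(n); cv2.imwrite(f"pics/{n}0.png",c["img"][:,:,::-1])
    print(n,c["mtx"].tolist(),np.round(c["view"],4).tolist())
    for t in ["jig","loose_sink_center","fixed_sink_center","front_clamp","rear_clamp","glue","tape","kit_bin","driver"]:
        r=find_in(c,t)[:2]; print(t,[(np.round(q["rect"]).tolist(),round(q["p"],2)) for q in r])
E
```

```text
{'clock': 0.0, 'joints': array([-1.39062407e+00,  3.00495063e-01,  1.52158050e+00,  1.18915692e-05,
        1.32068319e+00, -6.65796470e-02]), 'qd': array([-0.0003862 , -0.00028166, -0.0022426 ,  0.00018472,  0.00165004,
        0.00047175]), 'effort': array([ 4.82983596e-04, -5.31805015e+01, -3.52736735e+01,  7.08830310e-02,
        2.44265457e-02, -9.55525502e-05]), 'eef_pos': array([ 134.30890119, -533.10509898,  223.87341326]), 'eef_rot': array([-3.14042990e+00, -8.90738763e-05,  2.46748898e-01]), 'wrist_force': array([ 0.49768039, -0.71087238,  0.57733959]), 'moment': array([-0.01944497, -0.00565662,  0.04818895]), 'finger_force': 0.0, 'finger_gap': 94.02756495782207}
scene [[410.7701973461478, 0.0, 254.93078577931163], [0.0, 410.7701973461478, 195.43191203261475], [0.0, 0.0, 1.0]] [[0.8338, 0.552, 0.0022, -446.2514], [0.4778, -0.7197, -0.5038, -248.4049], [-0.2765, 0.4211, -0.8638, 1261.2377], [0.0, 0.0, 0.0, 1.0]]
jig [([250.0, 228.0, 158.0, 139.0], 0.72), ([270.0, 227.0, 31.0, 20.0], 0.64)]
loose_sink_center [([215.0, 228.0, 56.0, 50.0], 0.81), ([251.0, 187.0, 46.0, 36.0], 0.
[... 518 characters left out ...]
19487223531152], [0.0, 0.0, 1.0]] [[-0.8595, -0.5111, 0.004, 465.1844], [-0.2848, 0.4724, -0.8341, 236.4355], [0.4245, -0.7181, -0.5516, 709.4726], [0.0, 0.0, 0.0, 1.0]]
jig [([254.0, 196.0, 146.0, 129.0], 0.89)]
loose_sink_center [([293.0, 191.0, 53.0, 32.0], 0.88)]
fixed_sink_center [([258.0, 218.0, 51.0, 41.0], 0.64)]
front_clamp [([259.0, 218.0, 55.0, 43.0], 0.73), ([237.0, 158.0, 24.0, 52.0], 0.67)]
rear_clamp [([209.0, 193.0, 49.0, 26.0], 0.93), ([295.0, 137.0, 53.0, 30.0], 0.31)]
glue [([230.0, 252.0, 23.0, 54.0], 0.82)]
tape [([156.0, 247.0, 44.0, 34.0], 0.59)]
kit_bin [([295.0, 135.0, 59.0, 32.0], 0.79), ([238.0, 158.0, 25.0, 53.0], 0.64)]
driver [([331.0, 167.0, 59.0, 25.0], 0.55)]
```

```bash
python3 - <<'E'
import cv2,numpy as np
a=cv2.imread("pics/scene0.png")[120:330,140:390]; cv2.imwrite("pics/sc.png",cv2.resize(a,None,fx=3,fy=2.85,interpolation=2) if 0 else cv2.resize(a,(714,600),interpolation=2))
b=cv2.imread("pics/side0.png")[110:290,160:400]; cv2.imwrite("pics/sd.png",cv2.resize(b,(800,600),interpolation=2))
E
```

```text
(no output)
```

View pics/sc.png

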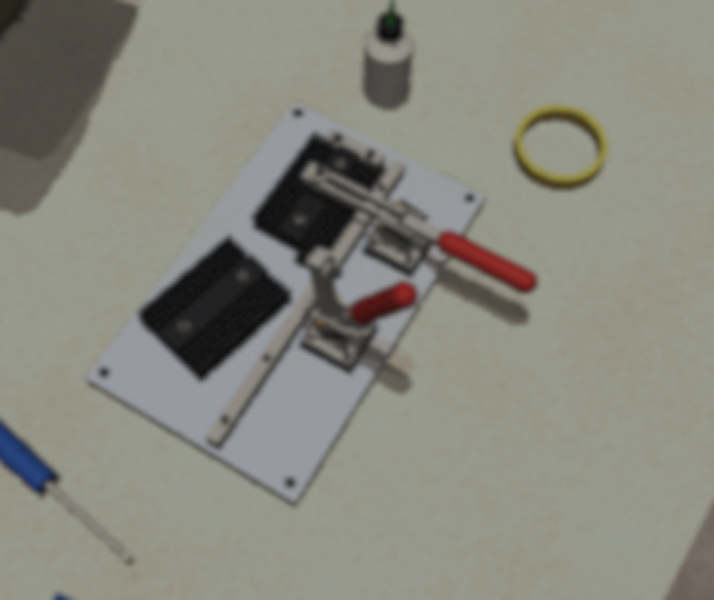

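View pics/sd.png

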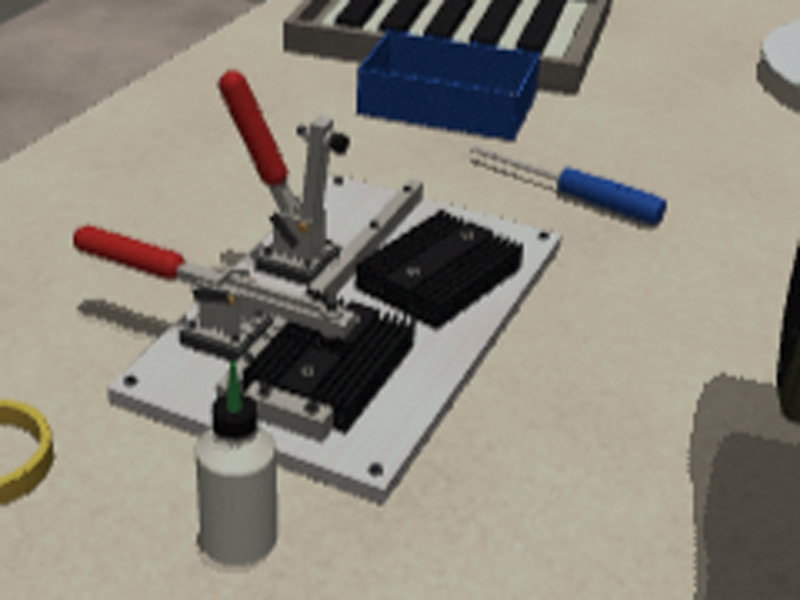

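The scene crop shows the plate corners at about (298,105), (485,200), (297,505) and (88,381). The loose sink is at about (215,308), and the open clamp's handle is at about (385,300). I'll fit the poses from these points.

```bash
cat > h.py <<'E'
import numpy as np,cv2
from scipy.optimize import least_squares
def proj(c,P):
    P=np.atleast_2d(P).astype(float); q=P@c["view"][:3,:3].T+c["view"][:3,3]
    if c.get("fish"):
        r=np.hypot(q[:,0],q[:,1]); th=np.arctan2(r,q[:,2]); f=c["mtx"][0,0]
        return np.c_[c["mtx"][0,2]+f*th*q[:,0]/r, c["mtx"][1,2]+f*th*q[:,1]/r]
    q=q@c["mtx"].T; return q[:,:2]/q[:,2:]
def tow(p,J):  # J=[x,y,yaw]; p local
    p=np.atleast_2d(p).astype(float); c,s=np.cos(J[2]),np.sin(J[2])
    return np.c_[J[0]+c*p[:,0]-s*p[:,1],J[1]+s*p[:,0]+c*p[:,1],p[:,2]]
def fit(obs,x0): # obs: list (cam, local pts, pix)
    f=lambda J:np.concatenate([(proj(c,tow(p,J))-u).ravel() for c,p,u in obs])
    r=least_squares(f,x0,loss="soft_l1"); return r.x,np.round(r.fun.reshape(-1,2),1).tolist()
E
python3 - <<'E'
from h import *; from cell import imaging
S=imaging.camera("scene");D=imaging.camera("side")
s=lambda a:np.array(a)*[250/714,.35]+[139.7,119.7]
d=lambda a:np.array(a)*.3+[159.7,109.7]
J,r=fit([(S,[[-85,145,15],[130,145,15],[130,-200,15],[-85,-200,15]],s([(298,105),(485,200),(297,503),(88,381)])),
 (D,[[130,145,15],[-85,145,15],[-85,-200,15]],d([(110,392),(383,490),(560,237)]))],[300,-500,-0.5])
print("jig",J,r)
L=[]
for z,n in((0,1),):
  for x0 in J[2]+np.array([-.2,0,.2]):
    c0=tow([-20,-80,0],J)[0]
    A,r=fit([(S,[[-40,55,39],[40,55,39],[40,-55,39],[-40,-55,39]],s([(230,238),(291,297),(203,380),(140,315)])),
     (D,[[40,-55,39],[-40,-55,39],[-40,55,39],[40,55,39]],d([(446,209),(524,243),(436,312),(357,263)]))],[c0[0],c0[1],x0])
    print("sink",A,r)
dx=A[:2]-J[:2];R=np.array([[np.cos(J[2]),np.sin(J[2])],[-np.sin(J[2]),np.cos(J[2])]])
print("sink in jig",R@dx,A[2]-J[2])
for c,n,f in((S,"s",s),(D,"d",d)):
    t=[proj(c,tow([[95+120*np.cos(a),-55,58+120*np.sin(a)]],J))[0].round(1).tolist() for a in(1,1.1,1.2)];print(n,t)
print(s((405,293)),d((231,78)))
E
```

```text
jig [524.42502468 -49.36191802 -87.915017  ] [[-1.6, -1.5], [0.7, -1.7], [-0.0, 0.4], [-0.9, -0.7], [-1.5, -1.5], [0.1, -0.6], [-0.2, -1.2]]
sink [ 508.24442328 -142.19334537  -88.1727459 ] [[-0.1, -0.2], [-0.0, -1.0], [-2.2, -1.4], [-1.4, -0.1], [-1.3, -0.7], [-0.6, -0.2], [-0.0, -3.2], [-0.9, -0.7]]
sink [ 508.24442338 -142.19334555  -88.17274591] [[-0.1, -0.2], [-0.0, -1.0], [-2.2, -1.4], [-1.4, -0.1], [-1.3, -0.7], [-0.6, -0.2], [-0.0, -3.2], [-0.9, -0.7]]
sink [ 508.24442332 -142.19334547  -88.17274591] [[-0.1, -0.2], [-0.0, -1.0], [-2.2, -1.4], [-1.4, -0.1], [-1.3, -0.7], [-0.6, -0.2], [-0.0, -3.2], [-0.9, -0.7]]
sink in jig [-20.76116641 -91.91550333] -0.2577289033940531
s [[288.8, 227.1], [284.7, 223.7], [280.4, 220.4]]
d [[222.9, 134.2], [226.3, 132.9], [230.0, 132.0]]
[281.50672269 222.25      ] [229.  133.1]
```

Request:
{"method": "arm_command", "body": {
  "steps": [
    [0.64,386,-304,0,11.3],
    [0.64,386,-304,0,11.3],
    [0.64,386,-304,0,11.3],
    [0.64,386,-304,0,11.3],
    [0.64,386,-304,0,11.3],
    [0.64,386,-304,0,11.3],
    [0.64,386,-304,0,11.3],
    [0.64,386,-304,0,11.3],
    [0.64,386,-304,0,11.3],
    [0.64,386,-304,0,11.3],
    [0.64,386,-304,0,11.3],
    [0.64,386,-304,50,11.3],
    [0.64,386,-304,100,11.3],
    [0.64,386,-304,100,11.3],
    [0.64,386,-304,100,11.3]
  ]
}}

```text
clock: 2.98
eef_pos: [435.0, -145.1, 126.3]
eef_rot: [3.141, -0.002, 0.049]
wrist_force: [-0.8, 0.6, 0.5]
finger_gap: 60.5
finger_force: 0.0
```

```bash
python3 - <<'E'
from h import *; from cell import imaging
c=imaging.camera("wrist"); cv2.imwrite("pics/w1.png",c["img"][:,:,::-1]); c["fish"]=1
print(c["mtx"].tolist(),np.round(c["view"],3).tolist())
J=[524.4,-49.4,.05]; A=[508.2,-142.2,-.208]
print(proj(c,tow([[-85,145,15],[-85,-200,15],[40,-195,33],[40,125,33],[-40,0,39],[40,0,39],[0,0,39]],J)).round())
print(proj(c,tow([[-40,55,39],[40,55,39],[40,-55,39],[-40,-55,39]],A)).round())
E
```

```text
[[297.3186396354542, 0.0, 251.31832055973896], [0.0, 297.3186396354542, 189.6081453113792], [0.0, 0.0, 1.0]] [[0.049, -0.999, 0.003, -167.539], [-0.969, -0.046, 0.241, 413.362], [-0.241, -0.015, -0.97, 398.438], [0.0, 0.0, 0.0, 1.0]]
[[ 41. 184.]
 [360. 182.]
 [366.  51.]
 [ 38.  69.]
 [145. 138.]
 [144.  48.]
 [144.  93.]]
[[176. 144.]
 [199.  53.]
 [326.  86.]
 [301. 175.]]
```

View pics/w1.png

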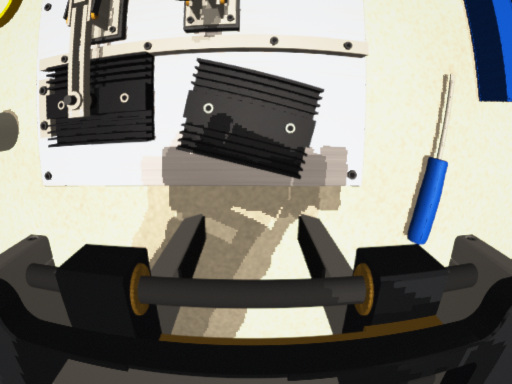

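The wrist view matches the predictions to within a few pixels: loose sink corners at about (178,147), (201,60), (322,88) and (300,178). Next I descend and push towards the fence with two fingers.

Request:
{"method": "arm_command", "body": {
  "steps": [
    [0.64,0,0,40,0],
    [0.64,0,0,80,0],
    [0.64,0,0,86,0],
    [0.64,0,0,86,0],
    [0.64,4,0,86,0],
    [0.64,8,0,86,0],
    [0.64,12,0,86,0],
    [0.64,16,0,86,0],
    [0.64,20,0,86,0],
    [0.64,23,0,86,0],
    [0.64,26,0,86,0],
    [0.64,29,0,86,0],
    [0.64,32,0,86,0],
    [0.64,35,0,86,0],
    [0.64,37,0,86,0],
    [0.64,39,0,86,0],
    [0.64,40,0,86,0],
    [0.64,41,0,86,0],
    [0.64,41,0,86,0]
  ]
}}

```text
clock: 5.4
eef_pos: [475.1, -142.0, 38.4]
eef_rot: [-3.141, 0.001, 0.05]
wrist_force: [-5.0, -0.8, 3.9]
finger_gap: 60.1
finger_force: 2.8
```

Request:
{"method": "arm_command", "body": {
  "steps": [
    [0.64,1,0,0,0],
    [0.64,2,0,0,0],
    [0.64,3,0,0,0],
    [0.64,4,0,0,0],
    [0.64,4,0,0,0]
  ]
}}

```text
clock: 6.02
eef_pos: [476.6, -141.8, 38.4]
eef_rot: [-3.14, 0.007, 0.05]
wrist_force: [-28.2, -2.8, 22.5]
finger_gap: 59.8
finger_force: 14.0
```

```bash
python3 - <<'E'
from cell import imaging,monitor; import cv2,numpy as np
c=imaging.camera("wrist"); cv2.imwrite("pics/w2.png",cv2.resize(c["img"][0:260,:,::-1],(800,406),interpolation=2))
print(np.round(c["view"],3).tolist(), monitor.read_state()["wrist_force"])
E
```

```text
[[0.05, -0.999, 0.001, -166.612], [-0.967, -0.048, 0.25, 473.417], [-0.249, -0.013, -0.968, 327.463], [0.0, 0.0, 0.0, 1.0]] [-28.18662625  -2.05556328  21.48740039]
```

View pics/w2.png

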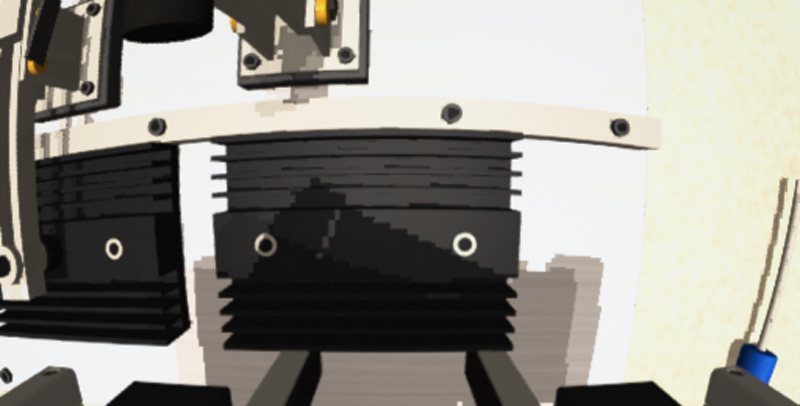

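The sink is flush on the fence, with its top edge along row 135 (force 28 N), and sits about 25 mm short of the held one. Next I back off, turn 90° and go behind its end.

Request:
{"method": "arm_command", "body": {
  "steps": [
    [0.64,-6,0,0,0],
    [0.64,-12,0,0,0],
    [0.43,-12,0,-50,0],
    [0.43,-12,0,-70,-5],
    [0.43,10,40,-70,-15],
    [0.43,40,70,-70,-25],
    [0.43,40,70,-70,-35],
    [0.43,40,70,-70,-45],
    [0.43,40,70,-70,-55],
    [0.43,40,70,-70,-65],
    [0.43,40,70,-70,-75],
    [0.43,40,70,-70,-85],
    [0.43,40,70,-70,-90],
    [0.43,40,70,-70,-90],
    [0.43,40,70,-40,-90],
    [0.43,40,70,-10,-90],
    [0.43,40,70,-1,-90],
    [0.43,40,70,-1,-90]
  ]
}}

```text
clock: 8.32
eef_pos: [522.8, -209.9, 39.6]
eef_rot: [-3.141, -0.0, 1.619]
wrist_force: [0.6, 0.0, 0.3]
finger_gap: 40.0
finger_force: 0.0
```

Request:
{"method": "arm_command", "body": {
  "steps": [
    [0.43,4,8,0,0],
    [0.43,8,8,0,0],
    [0.43,12,8,0,0],
    [0.43,16,8,0,0],
    [0.43,19,8,0,0],
    [0.43,22,8,0,0],
    [0.43,25,8,0,0],
    [0.43,28,8,0,0],
    [0.43,31,8,0,0],
    [0.43,33,8,0,0],
    [0.43,35,8,0,0],
    [0.43,37,8,0,0],
    [0.43,38,8,0,0],
    [0.43,39,8,0,0],
    [0.43,39,8,0,0]
  ]
}}

```text
clock: 10.2
eef_pos: [528.9, -170.7, 39.6]
eef_rot: [3.141, 0.0, 1.62]
wrist_force: [-0.6, -4.0, 2.6]
finger_gap: 40.3
finger_force: 2.2
```

Request:
{"method": "arm_command", "body": {
  "steps": [
    [0.43,1,0,0,0],
    [0.43,2,0,0,0],
    [0.43,3,0,0,0],
    [0.43,4,0,0,0],
    [0.43,4,0,0,0]
  ]
}}

```text
clock: 10.82
eef_pos: [528.6, -168.7, 39.7]
eef_rot: [3.141, 0.003, 1.62]
wrist_force: [-2.0, -18.9, -0.4]
finger_gap: 40.1
finger_force: 9.9
```

Request:
{"method": "arm_command", "body": {
  "steps": [
    [0.43,1,0,0,0],
    [0.43,1,0,0,0],
    [0.43,1,0,0,0]
  ]
}}

```text
clock: 11.2
eef_pos: [528.6, -168.5, 39.8]
eef_rot: [3.141, 0.004, 1.62]
wrist_force: [-1.6, -26.4, -1.2]
finger_gap: 40.5
finger_force: 13.1
```

```bash
python3 - <<'E'
from cell import imaging,monitor; import cv2,numpy as np
c=imaging.camera("wrist"); cv2.imwrite("pics/w3.png",cv2.resize(c["img"][0:260,100:400,::-1],(690,598),interpolation=2))
s=imaging.camera("side"); cv2.imwrite("pics/s3.png",cv2.resize(s["img"][120:270,180:380,::-1],(800,600),interpolation=2))
E
```

```text
(no output)
```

View pics/w3.png

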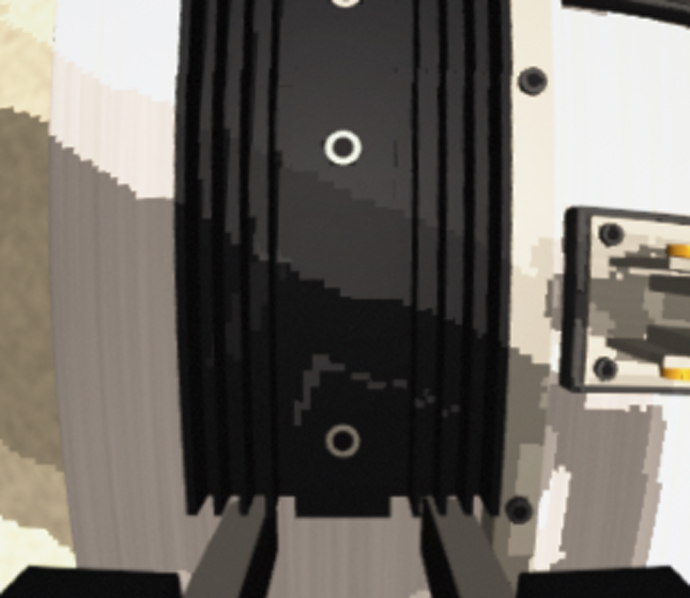

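View pics/s3.png

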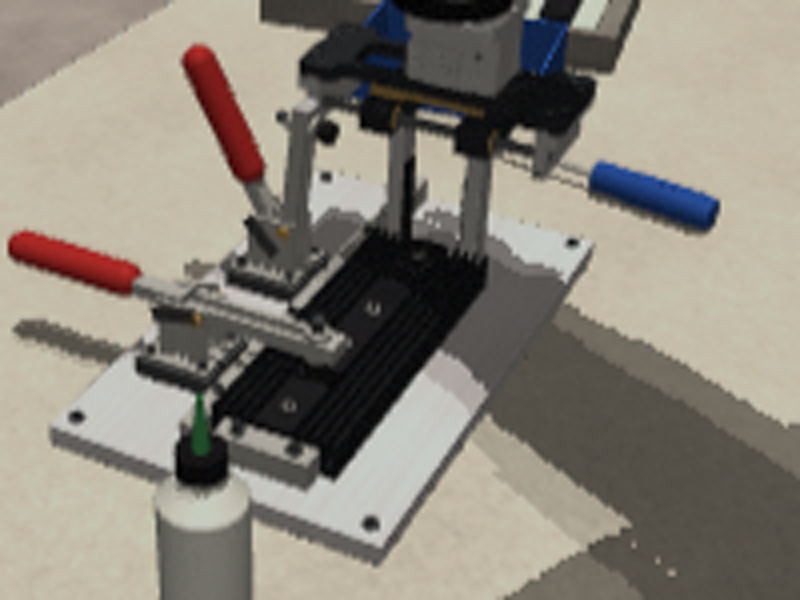

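Butted at 26 N, and the two sinks look contiguous in both views. One more light two-finger push towards the fence will make sure it sits square.

Request:
{"method": "arm_command", "body": {
  "steps": [
    [0.43,-8,0,0,0],
    [0.43,-12,0,0,0],
    [0.64,-12,0,-50,0],
    [0.64,-12,0,-70,8],
    [0.64,20,-40,-70,18],
    [0.64,58,-72,-70,28],
    [0.64,58,-72,-70,38],
    [0.64,58,-72,-70,48],
    [0.64,58,-72,-70,58],
    [0.64,58,-72,-70,68],
    [0.64,58,-72,-70,78],
    [0.64,58,-72,-70,88],
    [0.64,58,-72,-70,90],
    [0.64,58,-72,-70,90],
    [0.64,58,-72,-40,90],
    [0.64,58,-72,-10,90],
    [0.64,58,-72,0,90],
    [0.64,58,-72,0,90]
  ]
}}

```text
clock: 13.55
eef_pos: [453.8, -111.2, 39.5]
eef_rot: [-3.141, 0.001, 0.051]
wrist_force: [0.2, -0.2, -0.1]
finger_gap: 59.9
finger_force: 0.0
```

Request:
{"method": "arm_command", "body": {
  "steps": [
    [0.64,6,0,0,0],
    [0.64,12,0,0,0],
    [0.64,16,0,0,0],
    [0.64,19,0,0,0],
    [0.64,20,0,0,0],
    [0.64,21,0,0,0],
    [0.64,22,0,0,0],
    [0.64,23,0,0,0],
    [0.64,24,0,0,0],
    [0.64,24,0,0,0]
  ]
}}

```text
clock: 14.8
eef_pos: [475.2, -110.2, 39.4]
eef_rot: [-3.141, 0.007, 0.05]
wrist_force: [-22.9, -3.1, 19.3]
finger_gap: 60.0
finger_force: 11.6
```

Request:
{"method": "arm_command", "body": {
  "steps": [
    [0.64,-6,0,0,0],
    [0.64,-14,0,0,0],
    [0.3,-14,0,-50,0],
    [0,-14,0,-100,0],
    [0,-14,0,-150,0],
    [0,30,-3,-155,0],
    [0,80,-3,-155,0],
    [0,120,-3,-155,0],
    [0,136,-3,-155,0],
    [0,136,-3,-155,0],
    [0,136,-3,-155,0]
  ]
}}

```text
clock: 16.18
eef_pos: [612.8, -100.4, 194.4]
eef_rot: [-3.142, 0.0, 0.049]
wrist_force: [0.2, 0.6, -0.2]
finger_gap: 0.6
finger_force: 0.0
```

```bash
python3 - <<'E'
from cell import imaging,monitor; import cv2,numpy as np
print(monitor.read_state()["eef_pos"])
s=imaging.camera("side"); a=s["img"][60:270,140:370,::-1]; cv2.imwrite("pics/s4.png",cv2.resize(a,(657,600),interpolation=2))
E
```

```text
[ 612.75542074 -100.37609054  194.40086704]
```

View pics/s4.png

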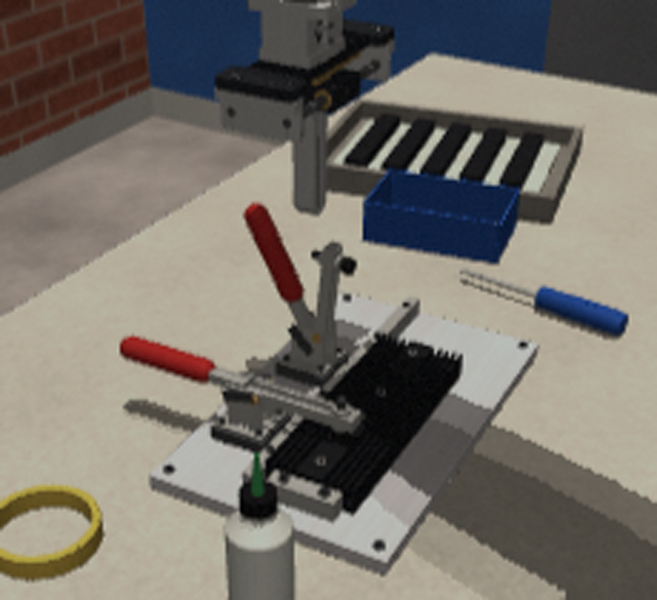

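The tip is at (310,210) in the crop, above the open clamp, and the sinks lie in line. Now I swing the handle down along its arc.

Request:
{"method": "arm_command", "body": {
  "steps": [
    [0,8,0,22,0],
    [0,16,0,23,0],
    [0,24,0,24,0],
    [0,30,0,26,0],
    [0,36,0,29,0],
    [0,45,0,33,0],
    [0,53,0,38,0],
    [0,61,0,44,0],
    [0,68,0,51,0],
    [0,74,0,58,0],
    [0,80,0,66,0],
    [0,84,0,74,0],
    [0,88,0,83,0],
    [0,90,0,88,0],
    [0,91,0,92,0],
    [0,92,0,96,0],
    [0,93,0,98,0],
    [0,93,0,100,0],
    [0,93,0,101,0],
    [0,93,0,101,0]
  ]
}}

```text
clock: 18.73
eef_pos: [706.5, -95.7, 93.6]
eef_rot: [-3.142, -0.001, 0.05]
wrist_force: [0.5, -0.1, 1.7]
finger_gap: 0.8
finger_force: 0.6
```

Request:
{"method": "arm_command", "body": {
  "steps": [
    [0,0,0,1,0],
    [0,0,0,2,0],
    [0,0,0,3,0],
    [0,0,0,4,0],
    [0,0,0,4,0]
  ]
}}

```text
clock: 19.35
eef_pos: [706.8, -95.7, 92.9]
eef_rot: [3.141, -0.002, 0.05]
wrist_force: [-10.8, 1.9, 24.8]
finger_gap: -0.1
finger_force: 12.2
```

Request:
{"method": "arm_command", "body": {
  "steps": [
    [0,0,0,-20,0],
    [0,0,0,-70,0],
    [0,0,0,-120,0],
    [0,-40,0,-150,0],
    [0,-40,0,-150,0],
    [0,-40,0,-150,0]
  ]
}}

```text
clock: 20.1
eef_pos: [666.5, -97.6, 238.9]
eef_rot: [-3.141, 0.001, 0.05]
wrist_force: [-0.1, 0.4, 0.4]
finger_gap: 0.1
finger_force: 0.0
```

```bash
python3 - <<'E'
from cell import imaging,monitor; import cv2,numpy as np
print(monitor.read_state()["wrist_force"])
s=imaging.camera("side"); a=s["img"][110:290,160:380,::-1]; cv2.imwrite("pics/s5.png",cv2.resize(a,(733,600),interpolation=2))
w=imaging.camera("wrist"); cv2.imwrite("pics/w5.png",w["img"][:,:,::-1])
E
```

```text
[-0.13245975  0.37567109  0.40920007]
```

View pics/s5.png

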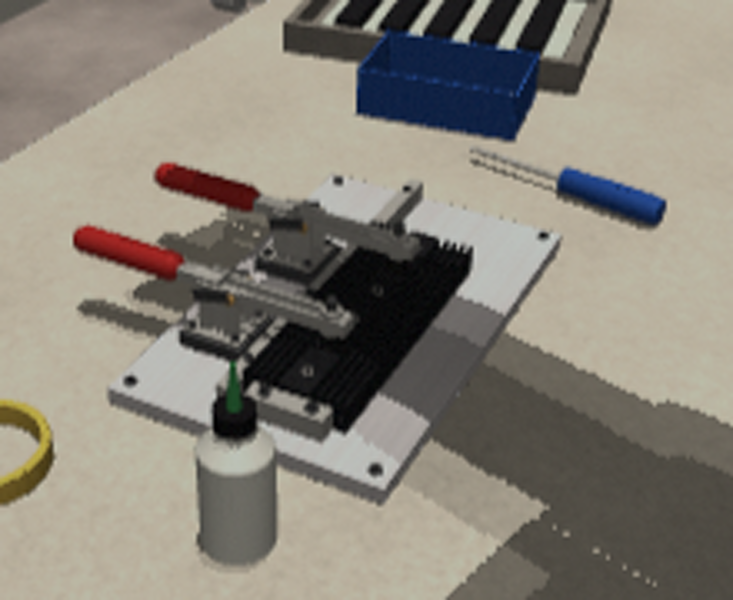

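The two handles, at about (205,185) and (130,250), are parallel and level. The sinks form one straight block, and the bottle, screwdriver, tape roll and bin are where they started.

```bash
python3 -c "
from cell import job; print(job.sign_off())"
```

```text
the job is handed in; nothing more can be done
None
```

The loose heat sink is square against the fence and butted against the held one, its clamp is pressed down to the hard stop, and the job is handed in at about 20 s; the sign-off returned no verdict.

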